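# Clamp the split sleeve on the rinse outlet

## Task

Take the small worm-drive band clamp that stands on the bench and slide its band over the barbed stub of the rinse outlet, key upright and screw housing above the support ledge, gently, until it sits fully home against the shoulder. Then turn its key clockwise until the band is snug on the split sleeve, so that it grips on both sides but is not overtightened, and let go. Leave the other things on the bench where they are.

Things in the scene. Friction and masses are not known exactly. Their poses are not given: they have to be found in the camera images.
- clamp: small steel worm-drive band clamp standing upright on the bench, 0.12 kg. Origin: centre of its round opening, 18 mm above its underside. x: the band's axis, level; z up. Band 34 mm bore, 37 mm outside, 16 mm wide (x). The screw housing is fixed to its -y side. Inside the band two pads, at +y and -y, are drawn together by the screw
- housing (a point): centre of the clamp's screw housing, 34 mm to -y of the clamp's origin; axes as the clamp's. Steel block 20 mm (x) by 16 mm (y), from 18 mm below to 16 mm above this point. To carry the clamp, grip it with fingers closing along x, from above; the key then stands between the fingers, its top 46 mm above this point
- key_grip (a point): centre of the flat upright key, 36 mm above housing, on the screw's vertical axis. Plate 26 mm long (its own y), 7 mm thick (its own x), 20 mm tall, its foot 7 mm above the band's top. At the start its length lies along the clamp's y within 0.25 rad. Clockwise from above tightens; it drags with 0.12 N m (less is felt just after a quick step) and holds where it is left
- pad_l: pad inside the band at its +y side, 12 x 12 mm; origin mid pressing face. Each radian of the key moves each pad 2 mm inwards; 0.7 to 3.4 rad are needed (one to three grasps). Once both pads press, the key's torque exceeds its drag by 0.004 N m per newton of pad pressure, 0.3 to 0.8 N m a radian. Snug: 20 N a pad, 0.20 N m in all; overtightened: over 40 N, 0.28 N m
- pad_r: the like pad at the band's -y side (the housing's side)
- outlet: fixed steel rinse outlet: a block 97 mm high, its front 55 mm behind the stub's shoulder. Origin on the bench below stub's origin, same axes. A level support ledge, 18 mm wide, runs along the stub, centred 35 mm to -y of its axis, from 63 mm in front of the shoulder to the block, top 20.4 mm below the stub's axis: the housing rests on it and cannot swing down
- stub: barbed stub, level, axis 75 mm above the bench. Origin: middle of the shoulder's face (disc 40 mm across); x: along the stub away from its tip (tip at x -54 mm, 18 mm across). Barbs 30 mm across from x -41 to -22 mm; then the sleeve. Home: the band touches the shoulder, its centre at x -8 mm. A few newtons press it home; over 25 N is too hard
- sleeve_mid (a point): middle of the split sleeve between barbs and shoulder, on the stub's axis, 9.5 mm in front of the shoulder. Its two flat-sided grey halves, at +y and -y, have faces 12.0 to 15.0 mm from the axis, alike on both sides, different from start to start. A narrow rib on top, 14.6 mm above the axis, carries the loose band, which hangs about 2.4 mm low when released
- tin_a_mid (a point): centre of an open gold tin, 76 mm across, 22 mm high: leave it
- tin_c_mid (a point): centre of a smaller open gold tin, 60 mm across, 22 mm high: leave it
- big_band_mid (a point): centre of a larger plain band, 72 mm across, 12 mm high, lying flat: leave it
Things that resemble listed ones, but are neither listed nor needed, are in the scene too. Leave any blue look-alike of the clamp alone.

How it is judged:
By the outcome, as a careful person would: the job done as asked, in the order asked, and still so for the second after the job is handed in, with the robot touching nothing.
It also fails if it takes over 72 s, if anything falls off the work surface, if the arm or the gripper's body presses on something with over 40 N, if the wrist force passes 120 N, or if a joint passes its speed limit or range.

## Robot

A 6-joint arm with a two-finger parallel gripper is mounted at the origin on the work surface. World frame = base frame: x ahead of the robot, y to its left, z up, the work surface at z = 0. Lengths are in mm, angles in rad, forces in N, time in s.
With the tool pointing down it reaches from about 275 to 825 mm from the base axis. Payload 4.9 kg.
Tool frame: the origin (TCP) lies on the centre line of the jaws, within the pads' length; the fingertips stand 19 mm ahead of it and the grasp point (between the pads) is the TCP; z points along the fingers, y is the direction in which the jaws open and shut (so a half turn about z gives the same grasp; the last joint's range is limited). The gripper opens to 85 mm and grips with 20 to 120 N. Pads are 22 mm wide; open, the fingers measure 114 mm over their backs; the gripper's body (76 mm by 85 mm) begins 54 mm behind the grasp point. The pads swing forward as they close: fully open they stand 13 mm farther back than shut.
Start: joints at [-1.344, 0.326, -0.193, 1.052, 0, 1.437], TCP at [194.175, -514.601, 250.281] pointing down, gripper open.
Joint ranges: [-2.65, 2.65], [-0.97, 1.79], [-1.3, 1.35], [-1.93, 2.1], [-1.47, 1.37], [-3.14, 3.14]. Speed limits (rad/s): [2.57, 2.57, 3.14, 3.14, 3.14, 3.14].

## Interface

Orientations are given as a unit quaternion [w, x, y, z].
In Python, from workcell import bot gives the robot as it stands. The module is installed in compiled form; this text tells all that it offers.
- The arm moves only by the tool jog_arm, never from a script. Its argument "steps" is text: rows parted by semicolons, each of 7 numbers parted by spaces: the opening, from 0 (shut) to 1 (fully open), then the shift along the tool's x, y, z in cm, then the turn, a rotation vector about the tool's x, y, z in rad. In form: hand x y z rx ry rz; .... A call has 1 to 10 rows; each row shifts and turns the commanded pose from where the row before left it, along the tool's axes as they then stand; what a row does not reach is not made up. A row lasts 1/8 s, in which the tool goes at most 62.5 mm and 10.7 degrees, less where a joint would pass 70% of its speed; a pose out of reach is approached as far as the arm can. A call with a gripper value outside its range is refused whole. The fingers move at their own pace and stop on an object; "newtons" is the grip in N (left out, the last holds). Time passes only in rows, so rows that do not move let the fingers close. It gives the time, the measured TCP pose, the force and the opening at its end, in the units of the state.
- bot.sense(): the state, without advancing time (a new reading comes with each control period).
- bot.camera(name): name is "side" or "top" or "wrist"; returns (picture, depth): 400x640x3 uint8, blue, green, red; 400x640 float32, mm along the optical axis (not along the pixel's ray), 0 where there is no reading.
- bot.camera_info(name): a dict with "K" (3x3 intrinsics, pixels), "origin" and "orientation" of the camera in the world. Camera axes: x right, y down, z forward; pixel columns grow to the right and rows downward; lengths in mm; the calibration is good to about 2 mm. The wrist camera is an equidistant fisheye: a pixel r from the principal point sees the ray r / f radians off the axis. A picture is of the moment at which its call begins: read the wrist's pose just before it. camera_info takes no time and is no camera call; for the wrist camera it gives the pose at the moment of the call.
- bot.finish_job(): hands the job in, once; it reports no verdict.
The state is a dict: "clock": time; "qpos": joint angles; "qvel": joint speeds; "effort": joint torques, N m; "ee_pos": TCP position; "ee_rot": TCP orientation; "contact_force": force on the tool from outside, world axes, zero at the start; "torque": the same for the moment, N m; "finger_gap": opening from 0.0 (shut) to 1.0 (fully open).
Only numpy, scipy, OpenCV 4.12 (cv2) and the standard library are available. Lean on these libraries where they do the work, as an engineer would, in place of code of your own. Each camera call takes 0.05 s, during which the arm holds its last target. There are 200 camera calls.

## Working session

There is one attempt and no reset: what is moved stays moved. The work goes in short steps, Python scripts to look and compute and a tool call to move; the robot and the scene stay as the last step left them, time stands still between calls to the robot, and variables do not carry over. Pictures are saved under pics/ and viewed, about 8 in all and at most 12, crops included, and the job is handed in when it is done.

Besides the shell and the picture viewer there is one more tool, called after "Request:" as name(argument=value, ...) on one line, values as JSON. jog_arm: Moves the arm, as the interface text tells. Its arguments: {"type":"object","properties":{"steps":{"type":"string"},"newtons":{"type":"number"}},"required":["steps"]}

```bash
mkdir -p pics; cat > h.py <<'E'
import numpy as np, cv2
from scipy.spatial.transform import Rotation as R
from workcell import bot
def rot(q): return R.from_quat([q[1],q[2],q[3],q[0]])
def snap(n):
    i=bot.camera_info(n); p,d=bot.camera(n); return i,p,d
def cloud(i,d):
    K=np.array(i["K"]); v,u=np.mgrid[:400,:640]
    P=np.stack([(u-K[0,2])/K[0,0]*d,(v-K[1,2])/K[1,1]*d,d],-1)
    W=P@rot(i["orientation"]).as_matrix().T+np.array(i["origin"]); W[d==0]=np.nan; return W
def crop(p,u0,v0,u1,v1,s): return cv2.resize(p[v0:v1,u0:u1],None,fx=s,fy=s,interpolation=cv2.INTER_CUBIC)
E
python3 - <<'E'
from h import *
for n in("top","side"):
    i,p,d=snap(n); print(n,i); np.savez(n+"0.npz",p=p,W=cloud(i,d),d=d); cv2.imwrite(f"pics/{n}0.png",p)
print(bot.sense())
E
```

```text
top {'K': array([[444.06380378,   0.        , 308.02636696],
       [  0.        , 444.06380378, 201.05916476],
       [  0.        ,   0.        ,   1.        ]]), 'origin': array([ 374.22868144,  -14.37997364, 1218.87072149]), 'orientation': array([-0.03898382,  0.70596205, -0.70457334,  0.06061567])}
side {'K': array([[461.75664166,   0.        , 315.15224559],
       [  0.        , 461.75664166, 201.49476139],
       [  0.        ,   0.        ,   1.        ]]), 'origin': array([ 328.97120755, -696.36415367,  801.60226547]), 'orientation': array([-0.37115013,  0.91517996, -0.14793595,  0.05299214])}
{'clock': 0.1, 'qpos': array([-1.34418258e+00,  3.26884734e-01, -1.93463919e-01,  1.05199539e+00,
        2.56490917e-05,  1.43659057e+00]), 'qvel': array([ 0.00064373, -0.00096907,  0.00221952, -0.00220797, -0.00035481,
        0.00096962]), 'effort': array([ 8.22107486e-04, -4.44238937e+01,  2.63037390e+01,  7.87953293e-03,
       -1.08723304e-04,  8.45072918e-07]), 'ee_pos': array([ 194.07869091, -514.1079815 ,  249.57953668]), 'ee_rot': array([-7.73624373e-04,  9.83769959e-01,  1.79432628e-01, -2.29317533e-05]), 'contact_force': array([ 0.43370133,  0.00949035, -0.47194158]), 'torque': array([0.01009906, 0.01797298, 0.02437551]), 'finger_gap': 0.9993564781641294}
```

View pics/top0.png

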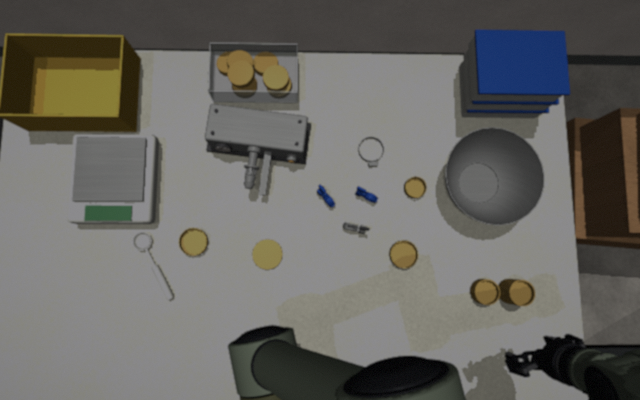

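View pics/side0.png

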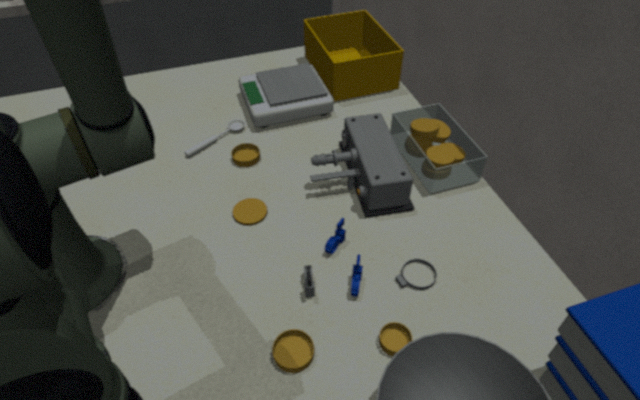

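The grey clamp is at top (356,229). The blue look-alikes are at (326,196) and (367,195), so I leave those. The outlet is at (257,130), with its stub at (252,168) and the ledge at (265,172). One crop of the clamp and outlet will confirm this.

```bash
python3 - <<'E'
from h import *
z=np.load("top0.npz");p,W=z["p"],z["W"]
a=crop(p,330,205,390,250,8);b=crop(p,230,140,290,200,8)
c=np.zeros((480,960,3),np.uint8);c[:360,:480]=a;c[:,480:]=b
cv2.imwrite("pics/c1.png",cv2.resize(c,(800,400)))
def show(W,u0,u1,v0,v1,zlo):
    w=W[v0:v1,u0:u1].reshape(-1,3);w=w[w[:,2]>zlo];return w
w=show(W,335,380,212,245,10);print(np.round(w[np.argsort(w[:,2])[::-1]]).astype(int).tolist())
w=show(W,240,256,150,195,60);print('stub',np.round(w[::6]).astype(int).tolist())
w=show(W,256,275,150,205,40);print('ledge',np.round(w[::6]).astype(int).tolist())
s=np.load("side0.npz")["W"];w=show(s,298,320,258,305,8);print('side',np.round(w[np.argsort(w[:,2])[::-1]][::4]).astype(int).tolist())
print(bot.camera_info("wrist"))
E
```

```text
[[467, -193, 66], [470, -191, 66], [465, -206, 66], [465, -191, 65], [465, -204, 65], [465, -201, 65], [462, -207, 65], [468, -201, 64], [470, -194, 64], [468, -196, 64], [465, -209, 64], [462, -209, 64], [465, -196, 63], [468, -207, 63], [468, -204, 63], [465, -194, 62], [468, -199, 62], [468, -191, 62], [470, -197, 62], [468, -186, 62], [465, -189, 62], [463, -205, 60], [468, -189, 60], [465, -200, 60], [468, -210, 59], [463, -202, 59], [471, -189, 58], [466, -187, 54], [471, -187, 54], [463, -200, 54], [464, -199, 48], [464, -197, 43], [469, -168, 43], [478, -160, 40], [480, -168, 39], [472, -168, 37], [462, -203, 37], [472, -158, 37], [467, -166, 37], [470, -171, 37], [472, -166, 37], [470, -166, 36], [478, -169, 36], [472, -160, 36], [475, -171, 36], [473, -171, 36], [478, -163, 36], [462, -195, 36], [475, -201, 36], [475, -169, 36], [473, -163, 36], [481, -174, 36], [467, -171, 36], [475, -158, 35], [475, -163, 35], [470, -163, 35], [470, -174, 35], [478, -166, 35], [465, -190, 35], [478, -155, 35], [473, -152, 35], [462, -201, 35], [481, -171, 35], [465, -193, 35], [465, -195,
[... 4401 characters left out ...]
00, 31], [460, -206, 31], [467, -176, 30], [467, -182, 29], [464, -206, 28], [473, -209, 28], [480, -181, 27], [458, -204, 26], [467, -207, 25], [467, -182, 24], [464, -183, 24], [478, -146, 24], [465, -207, 23], [467, -208, 22], [471, -209, 22], [470, -206, 19], [459, -207, 18], [467, -207, 17], [463, -206, 15], [461, -207, 14], [476, -206, 12], [467, -207, 11], [458, -204, 11], [461, -207, 10]]
{'K': array([[309.70691629,   0.        , 321.5060738 ],
       [  0.        , 309.70691629, 201.39054217],
       [  0.        ,   0.        ,   1.        ]]), 'origin': array([ 257.34112351, -490.78092773,  372.60562852]), 'orientation': array([ 0.11053191,  0.8150012 , -0.56353134, -0.07738332])}
```

View pics/c1.png

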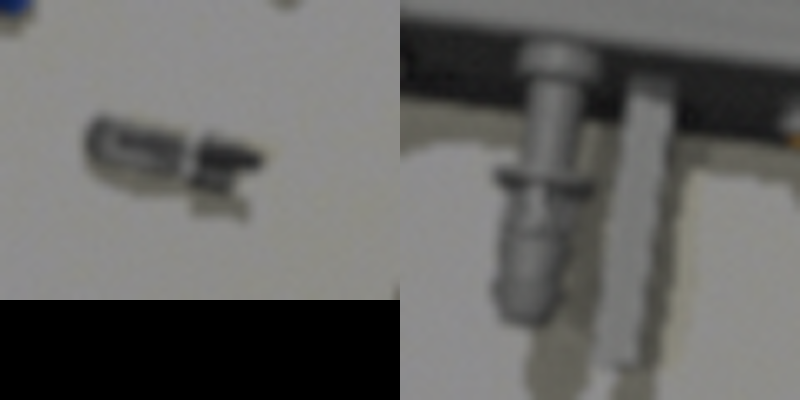

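Request:
jog_arm(steps="0.65 0 0 0 0 0 -0.185;0.65 0 0 0 0 0 -0.185;0.65 0 0 0 0 0 -0.185;0.65 0 0 0 0 0 -0.185;0.65 0 0 0 0 0 -0.185;0.65 0 0 0 0 0 -0.185;0.65 0 0 0 0 0 -0.185;0.65 0 0 0 0 0 -0.185;0.65 0 0 0 0 0 -0.185;0.65 0 0 0 0 0 -0.185", newtons=40)

```text
clock: 1.35
ee_pos: [194.1, -514.3, 249.8]
ee_rot: [-0.0, 0.446, 0.895, 0.0]
contact_force: [-0.0, 0.1, -1.0]
finger_gap: 0.649
```

Request:
jog_arm(steps="0.65 0 0 0 0 0 -0.185;0.65 0 0 0 0 0 -0.185;0.65 0 0 0 0 0 -0.185;0.65 0 0 0 0 0 -0.185;0.65 0 0 0 0 0 -0.185;0.65 0 0 0 0 0 -0.185;0.65 0 0 0 0 0 -0.185;0.65 0 0 0 0 0 -0.185;0.65 0 0 0 0 0 -0.185;0.65 0 0 0 0 0 -0.185")

```text
clock: 2.6
ee_pos: [194.1, -514.3, 249.8]
ee_rot: [0.0, -0.446, 0.895, 0.001]
contact_force: [0.5, -0.8, -0.2]
finger_gap: 0.65
```

Request:
jog_arm(steps="0.65 0 0 0 0 0 -0.185;0.65 0 0 0 0 0 -0.185;0.65 0 0 0 0 0 -0.047")

```text
clock: 2.98
ee_pos: [194.1, -514.3, 249.8]
ee_rot: [0.0, -0.62, 0.784, 0.0]
contact_force: [-0.2, 0.1, -0.3]
finger_gap: 0.653
```

```bash
cat >> h.py <<'E'
def go(x,y,z,yaw):  # yaw = world angle of tool y; prints shift (cm, tool axes now) and turn
    s=bot.sense(); r=rot(s["ee_rot"]); ya=r.as_matrix()[:,1]; a=np.arctan2(ya[1],ya[0])
    t=r.inv().apply(np.array([x,y,z])-s["ee_pos"])/10
    rz=-((yaw-a+np.pi)%(2*np.pi)-np.pi)
    print("t",round(s["clock"],2),"pos",s["ee_pos"].round(1),"yaw",a.round(4),"tilt",r.as_matrix()[2].round(4),"F",s["contact_force"].round(2),"T",s["torque"].round(3),"gap",round(s["finger_gap"],3),"q",s["qpos"].round(2))
    print("shift cm",t.round(3),"rz",round(rz,4))
E
python3 - <<'E'
from h import *
go(467,-198,120,np.pi-.235)
E
```

```text
t 2.98 pos [ 194.1 -514.3  249.8] yaw 2.9094 tilt [-9.e-04  5.e-04 -1.e+00] F [-0.17  0.07 -0.29] T [-0.002  0.013 -0.018] gap 0.653 q [-1.34  0.33 -0.19  1.05 -0.   -2.68]
shift cm [-37.048 -19.284  13.006] rz 0.0028
```

Request:
jog_arm(steps="0.65 -4.63 -2.41 1.6 0 0 0;0.65 -4.63 -2.41 1.6 0 0 0;0.65 -4.63 -2.41 1.6 0 0 0;0.65 -4.63 -2.41 1.6 0 0 0;0.65 -4.63 -2.41 1.6 0 0 0;0.65 -4.63 -2.41 1.6 0 0 0;0.65 -4.63 -2.41 1.6 0 0 0;0.65 -4.63 -2.41 1.6 0 0 0;0.65 0 0 0 0 0 0;0.65 0 0 0 0 0 0")

```text
clock: 4.22
ee_pos: [467.4, -199.1, 122.0]
ee_rot: [-0.0, -0.62, 0.785, 0.0]
contact_force: [0.0, -0.4, -0.1]
finger_gap: 0.651
```

```bash
python3 - <<'E'
from h import *
go(467,-198,24,np.pi-.235)
i,p,d=snap("wrist"); print(i); np.savez("w1.npz",p=p,d=d,**i); cv2.imwrite("pics/w1.png",p)
E
```

```text
t 4.22 pos [ 467.4 -199.1  122. ] yaw 2.9076 tilt [ 2.e-04  1.e-03 -1.e+00] F [ 0.01 -0.36 -0.07] T [-0.016 -0.002  0.008] gap 0.651 q [-0.55  0.38 -0.48  0.71 -0.   -1.88]
shift cm [-0.095  0.057  9.805] rz 0.001
{'K': array([[309.70691629,   0.        , 321.5060738 ],
       [  0.        , 309.70691629, 201.39054217],
       [  0.        ,   0.        ,   1.        ]]), 'origin': array([ 451.27929373, -265.87122062,  245.07186314]), 'orientation': array([0.01600883, 0.11570168, 0.98391897, 0.13513068])}
```

View pics/w1.png

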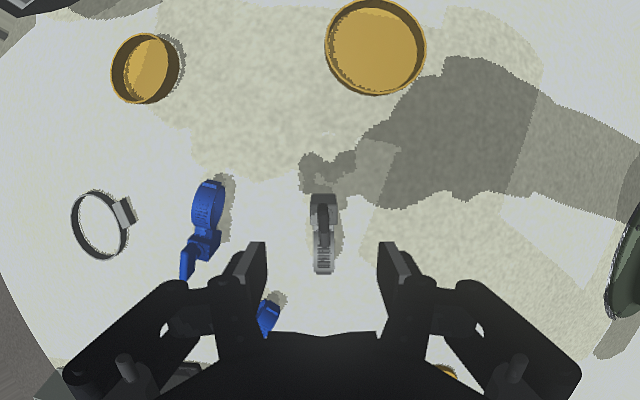

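The grey clamp lies between the fingers, with its housing and key near (322,215) and its band running to (322,272). The blue look-alike at (205,215) is clear of the left finger. Next I get the precise pose from wrist depth.

```bash
cat >> h.py <<'E'
def wcloud(z):
    K=z["K"];v,u=np.mgrid[:400,:640];a=(u-K[0,2])/K[0,0];b=(v-K[1,2])/K[1,1];th=np.hypot(a,b)+1e-9
    d=z["d"];s=np.tan(th)/th;P=np.stack([a*s*d,b*s*d,d],-1)
    W=P@rot(z["orientation"]).as_matrix().T+z["origin"];W[d==0]=np.nan;return W
E
python3 - <<'E'
from h import *
z=np.load("w1.npz");W=wcloud(z)
w=W[185:285,300:345].reshape(-1,3);w=w[w[:,2]>3]
print("bench",np.nanmedian(W[150:170,230:280,2]))
for n,m in(("key",w[:,2]>52),("hous",(w[:,2]>28)&(w[:,2]<38)&(w[:,1]<-186)),("band",(w[:,2]>5)&(w[:,2]<50)&(w[:,1]>-180))):
    q=w[m]; r=cv2.minAreaRect(q[:,:2].astype(np.float32)); print(n,len(q),np.round(q.min(0)),np.round(q.max(0)),np.round(cv2.boxPoints(r),1).tolist(),r)
E
```

```text
bench -0.5114463788827663
key 449 [ 461. -211.   52.] [ 471. -186.   65.] [[461.0, -211.10000610351562], [468.3999938964844, -212.0], [471.5, -186.1999969482422], [464.1000061035156, -185.39999389648438]] ((466.2376403808594, -198.663818359375), (25.927282333374023, 7.451963424682617), 83.27462005615234)
hous 375 [ 455. -208.   28.] [ 477. -189.   38.] [[454.3999938964844, -203.89999389648438], [473.6000061035156, -208.5], [477.20001220703125, -193.3000030517578], [458.1000061035156, -188.8000030517578]] ((465.8357849121094, -198.6180419921875), (15.554076194763184, 19.706146240234375), 76.58318328857422)
band 630 [ 463. -180.   22.] [ 484. -145.   38.] [[462.70001220703125, -180.0], [477.6000061035156, -183.39999389648438], [485.8999938964844, -147.6999969482422], [471.0, -144.1999969482422]] ((474.32440185546875, -163.82650756835938), (36.72371292114258, 15.322083473205566), 76.89349365234375)
```

Request:
jog_arm(steps="0.65 -0.05 0.15 2.5 0 0 0;0.65 0 0 2.5 0 0 0;0.65 0 0 2.5 0 0 0;0.65 0 0 1.5 0 0 0;0.65 0 0 1.0 0 0 0;0.65 0 0 0 0 0 0")

```text
clock: 5.03
ee_pos: [466.1, -198.6, 22.1]
ee_rot: [-0.0, -0.619, 0.785, 0.0]
contact_force: [0.1, 0.9, -0.4]
finger_gap: 0.648
```

```bash
python3 - <<'E'
from h import *
go(466,-198.6,22,np.pi-.232)
E
```

```text
t 5.03 pos [ 466.1 -198.6   22.1] yaw 2.9063 tilt [-2.e-04  6.e-04 -1.e+00] F [ 0.07  0.88 -0.4 ] T [ 0.007 -0.026  0.017] gap 0.648 q [-0.55  0.53 -0.57  0.47 -0.   -1.88]
shift cm [0.005 0.011 0.006] rz -0.0033
```

Request:
jog_arm(steps="0 0 0 0 0 0 0;0 0 0 0 0 0 0;0 0 0 0 0 0 0;0 0 0 0 0 0 0;0 0 0 0 0 0 0;0 0 0 0 0 0 0", newtons=60)

```text
clock: 5.78
ee_pos: [467.0, -198.6, 23.1]
ee_rot: [0.0, -0.62, 0.785, -0.001]
contact_force: [-0.7, -0.0, 6.1]
finger_gap: 0.218
```

Request:
jog_arm(steps="0 0 0 -1 0 0 0;0 0 0 -4 0 0 0;0 0 0 -4 0 0 0;0 0 0 -4 0 0 0;0 0 0 0 0 0 0")

```text
clock: 6.4
ee_pos: [468.4, -199.4, 155.7]
ee_rot: [0.001, -0.62, 0.785, -0.003]
contact_force: [0.3, -0.7, -2.5]
finger_gap: 0.221
```

```bash
python3 - <<'E'
from h import *
z=np.load("top0.npz");W=z["W"]
w=W[140:215,225:285].reshape(-1,3);w=w[np.isfinite(w[:,0])]
L=w[(w[:,2]>48)&(w[:,2]<61)&(w[:,0]<655)&(w[:,0]>560)&(w[:,1]<82)]
r=cv2.minAreaRect(L[:,:2].astype(np.float32));print("ledge",len(L),r,np.median(L[:,2]))
xs=np.arange(560,655,10)
print([(int(x),np.round([np.median(L[m,1]),L[m,1].min(),L[m,1].max()],1).tolist()) for x in xs if (m:=(L[:,0]>=x)&(L[:,0]<x+10)).sum()>3])
S=w[(w[:,2]>66)&(w[:,0]<672)]
for x in np.arange(562,672,8):
    q=S[(S[:,0]>=x)&(S[:,0]<x+8)]
    if len(q)>2: print(x,len(q),"y",q[:,1].min().round(1),np.median(q[:,1]).round(1),q[:,1].max().round(1),"zmax",np.percentile(q[:,2],90).round(1))
go(500,82,170,np.pi-.13)
E
```

```text
ledge 242 ((607.207763671875, 65.32244873046875), (17.9164981842041, 96.9004135131836), 82.95880126953125) 54.00157476330651
[(560, [70.6, 61.4, 79.7]), (570, [69.4, 61.4, 77.5]), (580, [67.2, 58.9, 75.1]), (590, [66.9, 58.9, 75.3]), (600, [64.6, 56.7, 74.7]), (610, [64.7, 56.7, 72.9]), (620, [62.0, 54.3, 72.7]), (630, [62.2, 54.0, 70.6]), (640, [59.8, 51.7, 67.7]), (650, [59.6, 51.7, 67.8])]
562 8 y 95.9 101.7 109.2 zmax 83.4
570 29 y 93.2 103.1 114.7 zmax 87.8
578 32 y 91.0 103.1 116.9 zmax 90.8
586 30 y 88.7 101.0 114.7 zmax 87.6
594 33 y 88.4 100.6 115.1 zmax 91.6
602 34 y 86.5 98.5 112.4 zmax 89.3
610 32 y 86.4 98.4 112.3 zmax 89.0
618 53 y 78.5 95.8 115.2 zmax 93.8
626 25 y 86.9 98.3 118.4 zmax 94.4
634 25 y 86.8 96.7 108.2 zmax 87.7
642 23 y 84.7 94.1 105.3 zmax 86.6
650 27 y 84.4 94.2 105.2 zmax 87.3
658 36 y 76.7 89.2 102.5 zmax 89.6
666 80 y 13.4 39.9 108.8 zmax 95.3
t 6.4 pos [ 468.4 -199.4  155.7] yaw 2.9072 tilt [ 0.002  -0.0062 -1.    ] F [ 0.32 -0.67 -2.5 ] T [-0.064  0.021  0.002] gap 0.221 q [-0.55  0.33 -0.44  0.79  0.   -1.88]
shift cm [-28.103   3.459  -1.51 ] rz -0.1044
```

```bash
python3 - <<'E'
from h import *
go(529.1,75.4,130,np.pi-.122)
E
```

```text
t 6.4 pos [ 468.4 -199.4  155.7] yaw 2.9072 tilt [ 0.002  -0.0062 -1.    ] F [ 0.32 -0.67 -2.5 ] T [-0.064  0.021  0.002] gap 0.221 q [-0.55  0.33 -0.44  0.79  0.   -1.88]
shift cm [-28.145   0.5     2.508] rz -0.1124
```

Request:
jog_arm(steps="0 -4.02 0.07 0.36 0 0 0;0 -4.02 0.07 0.36 0 0 0;0 -4.02 0.07 0.36 0 0 0;0 -4.02 0.07 0.36 0 0 0;0 -4.02 0.07 0.36 0 0 0;0 -4.02 0.07 0.36 0 0 0;0 -4.02 0.07 0.36 0 0 0;0 0 0 0 0 0 -0.112;0 0 0 0 0 0 0;0 0 0 0 0 0 0")

```text
clock: 7.65
ee_pos: [526.5, 76.2, 126.5]
ee_rot: [-0.0, -0.662, 0.75, 0.0]
contact_force: [-0.1, 0.1, -1.0]
finger_gap: 0.222
```

```bash
python3 - <<'E'
from h import *
go(529.1,75.4,82,np.pi-.122)
i,p,d=snap("wrist"); np.savez("w2.npz",p=p,d=d,**i); cv2.imwrite("pics/w2.png",p)
i,p,d=snap("top"); np.savez("top2.npz",p=p,W=cloud(i,d))
E
```

```text
t 7.65 pos [526.5  76.2 126.5] yaw 3.017 tilt [ 2.0e-04  1.2e-03 -1.0e+00] F [-0.11  0.09 -0.97] T [ 0.013 -0.023 -0.089] gap 0.222 q [ 0.    0.41 -0.41  0.75 -0.   -1.44]
shift cm [ 0.043 -0.272  4.449] rz -0.0026
```

View pics/w2.png

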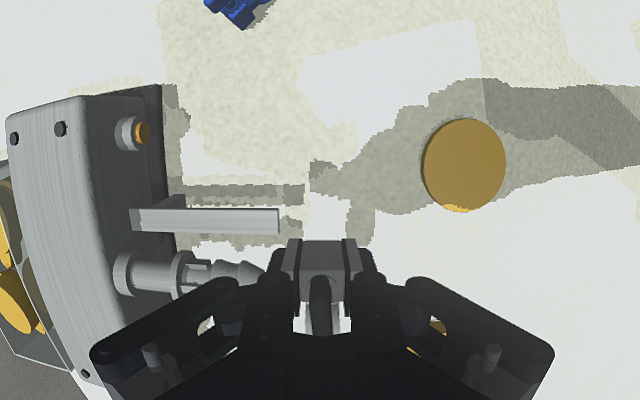

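The clamp is held square: housing at (320,258), key at (320,305). The ledge shows at (205,220), shoulder at (190,270), and barbs at (225,270). I can measure the ledge, stub and housing in this single camera.

```bash
python3 - <<'E'
from h import *
z=np.load("w2.npz");W=wcloud(z)
f=W.reshape(-1,3);f=f[np.isfinite(f[:,0])]
a=-.122;ex=np.array([np.cos(a),np.sin(a)]);ey=np.array([-np.sin(a),np.cos(a)])
O=np.array([622.5,98.2]); 
def loc(w): return np.c_[(w[:,:2]-O)@ex,(w[:,:2]-O)@ey,w[:,2]]
L=W[195:245,125:290].reshape(-1,3);L=L[(L[:,2]>51)&(L[:,2]<59)]
r=cv2.minAreaRect(L[:,:2].astype(np.float32));print("ledge rect",r,np.median(L[:,2]));l=loc(L);
for x in range(-60,40,20):
  m=(l[:,0]>x)&(l[:,0]<x+20);print(x,np.percentile(l[m,1],[2,50,98]).round(1))
print("ledge x' front",np.percentile(l[:,0],[0.5,1,2]).round(1))
S=loc(W[245:310,110:275].reshape(-1,3));S=S[(S[:,2]>70)&(S[:,2]<98)&(abs(S[:,1])<25)]
for x in range(-60,40,4):
  q=S[(S[:,0]>=x)&(S[:,0]<x+4)]
  if len(q)>5:
    # circle fit in (y,z)
    A=np.c_[2*q[:,1:],np.ones(len(q))];c=np.linalg.lstsq(A,(q[:,1:]**2).sum(1),rcond=None)[0]
    print(x,len(q),"zmax",q[:,2].max().round(1),"ymin",q[:,1].min().round(1),"fit c",c[:2].round(1),"r",np.sqrt(c[2]+c[0]**2+c[1]**2).round(1))
H=W[235:300,280:360].reshape(-1,3);H=H[(H[:,2]>125)&(H[:,2]<142)]
r=cv2.minAreaRect(H[:,:2].astype(np.float32));print("housing top",len(H),r,np.percentile(H[:,2],[10,50,90]).round(1), loc(np.array([[*r[0],0]])))
Kk=W[270:345,290:350].reshape(-1,3);Kk=Kk[Kk[:,2]>155];print("key top",len(Kk),cv2.minAreaRect(Kk[:,:2].astype(np.float32)),Kk[:,2].max())
s=bot.sense()["ee_pos"];print("tcp loc",loc(s[None]))
W=np.load("top2.npz")["W"];T=loc(W[140:260,225:300].reshape(-1,3))
q=T[(T[:,2]>115)&(T[:,0]<-60)&(T[:,2]<150)];print("top: band/hous pts",len(q),q[:,0].min(),q[:,0].max(),q[:,1].min(),q[:,1].max(),np.median(q[:,2]))
E
```

```text
ledge rect ((614.488525390625, 66.38328552246094), (41.40727996826172, 119.7738037109375), 83.01925659179688) 54.143710206861755
-60 [-42.2 -34.  -25.1]
-40 [-42.2 -33.9 -24.9]
-20 [-42.2 -34.2 -25.2]
0 [-42.1 -33.9 -25. ]
20 [-42.7 -34.2 -25.1]
ledge x' front [-63.2 -62.8 -61.9]
-56 36 zmax 81.7 ymin -8.6 fit c [-4.  75.9] r 4.2
-52 118 zmax 85.4 ymin -10.0 fit c [-3.6 77.4] r 5.6
-48 149 zmax 87.3 ymin -12.1 fit c [-2.8 77.2] r 8.0
-44 154 zmax 88.4 ymin -13.1 fit c [-2.4 76.9] r 9.8
-40 72 zmax 85.2 ymin -11.2 fit c [-5.6 77.9] r 5.2
-36 80 zmax 83.9 ymin -11.3 fit c [-4.9 76.9] r 5.9
-32 92 zmax 84.5 ymin -12.0 fit c [-4.6 76.9] r 6.9
-28 118 zmax 86.9 ymin -13.5 fit c [-4.2 77.1] r 8.4
-24 70 zmax 87.1 ymin -13.2 fit c [-7.4 79.1] r 5.5
-20 131 zmax 86.3 ymin -12.5 fit c [-3.6 76.4] r 7.3
-16 153 zmax 89.5 ymin -13.0 fit c [-2.6 76. ] r 8.8
-12 160 zmax 89.8 ymin -13.0 fit c [-2.3 77.5] r 8.7
-8 182 zmax 90.3 ymin -12.6 fit c [-0.2 77. ] r 10.3
-4 383 zmax 95.2 ymin -18.0 fit c [-5.6 82.5] r 8.8
0 307 zmax 95.8 ymin -19.1 fit c [-2.  78.8] r 14.9
4 43 zmax 94.7 ymin -18.2 fit c 
[... 323 characters left out ...]
] r 10.4
32 127 zmax 86.6 ymin -9.4 fit c [ 1.  75.4] r 10.2
36 132 zmax 86.9 ymin -10.6 fit c [ 1.1 75.1] r 10.4
housing top 2050 ((527.1849365234375, 73.28302764892578), (19.47747039794922, 34.53265380859375), 82.58126068115234) [127.6 136.2 138.8] [[-91.57427282 -36.33138305   0.        ]]
key top 1755 ((528.2381591796875, 73.31623077392578), (21.776620864868164, 19.00318717956543), 77.80055236816406) 187.17647117147868
tcp loc [[-92.23317212 -33.6923731  126.86778404]]Traceback (most recent call last):
  File "<stdin>", line 24, in <module>
    return umr_minimum(a, axis, None, out, keepdims, initial, where)
ValueError: zero-size array to reduction operation minimum which has no identity
```

Request:
jog_arm(steps="0 -0.05 0 2.3 0 0 0;0 0 0 2.3 0 0 0;0 0 -1 0 0 0 0;0 0 -1 0 0 0 0;0 0 -1 0 0 0 0;0 0 0 0 0 0 0;0 0 0 0 0 0 0")

```text
clock: 8.62
ee_pos: [556.8, 73.3, 81.3]
ee_rot: [-0.0, -0.662, 0.749, 0.0]
contact_force: [-0.8, 0.1, -0.9]
finger_gap: 0.227
```

```bash
cat >> h.py <<'E'
def st(): # pose & force in stub frame
    a=-.122;M=np.array([[np.cos(a),-np.sin(a),0],[np.sin(a),np.cos(a),0],[0,0,1]]);s=bot.sense()
    go(*s["ee_pos"],np.pi-.122)
    print("loc",(M.T@(s["ee_pos"]-[622.5,98.2,0])).round(2),"Floc",(M.T@s["contact_force"]).round(2),"Tloc",(M.T@s["torque"]).round(3))
E
python3 - <<'E'
from h import *
st()
i,p,d=snap("side"); cv2.imwrite("pics/s3.png",crop(p,300,90,420,210,5))
E
```

```text
t 8.62 pos [556.8  73.3  81.3] yaw 3.0189 tilt [-0.e+00  1.e-04 -1.e+00] F [-0.75  0.09 -0.9 ] T [-0.022 -0.043 -0.011] gap 0.227 q [-0.    0.51 -0.38  0.68  0.   -1.45]
shift cm [0. 0. 0.] rz -0.0007
loc [-62.15 -32.66  81.27] Floc [-0.76  0.   -0.9 ] Tloc [-0.017 -0.045 -0.011]
```

View pics/s3.png

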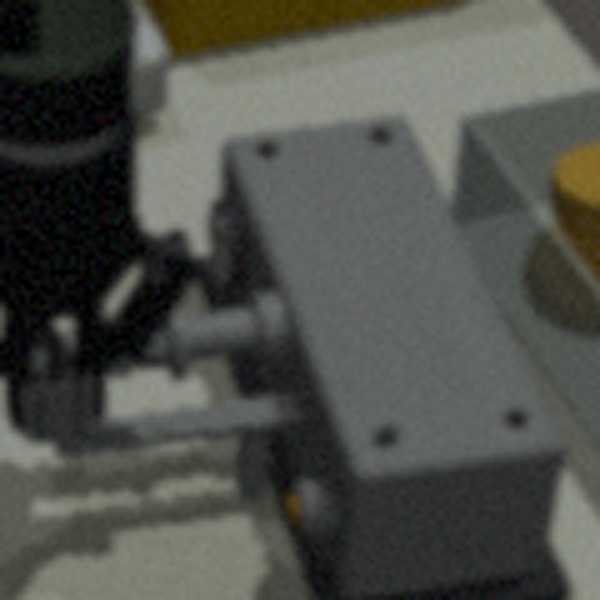

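The hand and clamp (50,400) sit just over the ledge's end, in line with the stub, with no contact yet. I correct y and z slightly and advance gently.

Request:
jog_arm(steps="0 0.05 0 0.07 0 0 0;0 0 -0.4 0 0 0 0;0 0 -0.4 0 0 0 0;0 0 -0.4 0 0 0 0;0 0 0 0 0 0 0")

```text
clock: 9.3
ee_pos: [569.2, 71.3, 80.4]
ee_rot: [0.0, -0.662, 0.749, -0.0]
contact_force: [-0.5, 0.1, -0.6]
finger_gap: 0.223
```

```bash
python3 -c "
from h import *
st()"
```

```text
t 9.3 pos [569.2  71.3  80.4] yaw 3.0189 tilt [-0.e+00 -3.e-04 -1.e+00] F [-0.51  0.07 -0.59] T [-0.055  0.045 -0.042] gap 0.223 q [-0.    0.53 -0.35  0.69  0.   -1.45]
shift cm [0. 0. 0.] rz -0.0007
loc [-49.61 -33.19  80.36] Floc [-0.51  0.01 -0.59] Tloc [-0.06   0.038 -0.042]
```

Request:
jog_arm(steps="0 0 -0.3 0 0 0 0;0 0 -0.3 0 0 0 0;0 0 -0.3 0 0 0 0;0 0 0 0 0 0 0")

```text
clock: 9.8
ee_pos: [578.1, 70.2, 80.4]
ee_rot: [0.0, -0.662, 0.749, -0.0]
contact_force: [0.3, 0.2, -1.9]
finger_gap: 0.222
```

Request:
jog_arm(steps="0 0 -0.3 0 0 0 0;0 0 -0.3 0 0 0 0;0 0 -0.3 0 0 0 0;0 0 0 0 0 0 0")

```text
clock: 10.3
ee_pos: [587.0, 69.1, 80.4]
ee_rot: [0.0, -0.662, 0.749, -0.0]
contact_force: [-0.2, 0.1, -1.7]
finger_gap: 0.219
```

```bash
python3 -c "
from h import *
st()"
```

```text
t 10.3 pos [587.   69.1  80.4] yaw 3.0189 tilt [-0.e+00 -2.e-04 -1.e+00] F [-0.18  0.08 -1.69] T [-0.078 -0.019  0.01 ] gap 0.219 q [-0.01  0.56 -0.3   0.71 -0.   -1.46]
shift cm [0. 0. 0.] rz -0.0007
loc [-31.73 -33.2   80.38] Floc [-0.19  0.06 -1.69] Tloc [-0.075 -0.028  0.01 ]
```

Request:
jog_arm(steps="0 0 -0.3 0 0 0 0;0 0 -0.3 0 0 0 0;0 0 -0.3 0 0 0 0;0 0 0 0 0 0 0")

```text
clock: 10.8
ee_pos: [595.9, 68.0, 80.4]
ee_rot: [0.0, -0.662, 0.749, -0.0]
contact_force: [0.8, -0.2, -0.5]
finger_gap: 0.224
```

Request:
jog_arm(steps="0 0 -0.3 0 0 0 0;0 0 -0.3 0 0 0 0;0 0 -0.3 0 0 0 0;0 0 0 0 0 0 0")

```text
clock: 11.3
ee_pos: [604.8, 66.9, 80.4]
ee_rot: [0.0, -0.662, 0.749, -0.0]
contact_force: [-0.1, -0.2, -2.1]
finger_gap: 0.231
```

```bash
python3 -c "
from h import *
st()"
```

```text
t 11.3 pos [604.8  66.9  80.4] yaw 3.0189 tilt [ 0.e+00 -3.e-04 -1.e+00] F [-0.1  -0.16 -2.05] T [-0.024  0.03  -0.003] gap 0.231 q [-0.01  0.59 -0.25  0.74 -0.   -1.46]
shift cm [0. 0. 0.] rz -0.0007
loc [-13.73 -33.22  80.4 ] Floc [-0.08 -0.17 -2.05] Tloc [-0.028  0.027 -0.003]
```

Request:
jog_arm(steps="0 0 -0.2 0 0 0 0;0 0 -0.15 0 0 0 0;0 0 0 0 0 0 0")

```text
clock: 11.68
ee_pos: [608.1, 66.5, 80.4]
ee_rot: [0.0, -0.662, 0.749, -0.0]
contact_force: [0.4, -0.5, -0.6]
finger_gap: 0.22
```

Request:
jog_arm(steps="0 0 -0.05 0 0 0 0;0 0 -0.05 0 0 0 0;0 0 0 0 0 0 0")

```text
clock: 12.05
ee_pos: [609.0, 66.4, 80.4]
ee_rot: [0.0, -0.662, 0.749, -0.0]
contact_force: [-0.1, -0.0, -0.8]
finger_gap: 0.222
```

Request:
jog_arm(steps="0 0 -0.05 0 0 0 0;0 0 0 0 0 0 0")

```text
clock: 12.3
ee_pos: [609.5, 66.3, 80.4]
ee_rot: [0.0, -0.662, 0.749, -0.0]
contact_force: [0.6, 0.7, -1.0]
finger_gap: 0.226
```

```bash
python3 -c "
from h import *
st()"
```

```text
t 12.3 pos [609.5  66.3  80.4] yaw 3.0189 tilt [-0. -0. -1.] F [ 0.6   0.72 -1.03] T [0.012 0.001 0.01 ] gap 0.226 q [-0.01  0.59 -0.23  0.74  0.   -1.46]
shift cm [0. 0. 0.] rz -0.0006
loc [ -9.02 -33.21  80.39] Floc [ 0.51  0.78 -1.03] Tloc [0.012 0.002 0.01 ]
```

Request:
jog_arm(steps="0 0 -0.05 0 0 0 0;0 0 0 0 0 0 0")

```text
clock: 12.55
ee_pos: [610.0, 66.3, 80.4]
ee_rot: [0.0, -0.662, 0.749, -0.0]
contact_force: [-0.8, -1.3, -0.4]
finger_gap: 0.224
```

Request:
jog_arm(steps="0 0 -0.05 0 0 0 0;0 0 0 0 0 0 0")

```text
clock: 12.8
ee_pos: [610.5, 66.2, 80.3]
ee_rot: [-0.0, -0.662, 0.749, 0.0]
contact_force: [-1.7, -0.3, -1.5]
finger_gap: 0.225
```

Request:
jog_arm(steps="0 0 -0.03 0 0 0 0;0 0 0 0 0 0 0")

```text
clock: 13.05
ee_pos: [610.5, 66.2, 80.3]
ee_rot: [-0.0, -0.662, 0.749, 0.0]
contact_force: [-1.3, 0.5, -0.3]
finger_gap: 0.223
```

Request:
jog_arm(steps="0 0 -0.04 0 0 0 0;0 0 0 0 0 0 0")

```text
clock: 13.3
ee_pos: [610.6, 66.2, 80.3]
ee_rot: [-0.0, -0.663, 0.749, 0.0]
contact_force: [-2.8, 0.7, 1.2]
finger_gap: 0.223
```

Request:
jog_arm(steps="0 0 -0.04 0 0 0 0;0 0 0 0 0 0 0")

```text
clock: 13.55
ee_pos: [610.6, 66.2, 80.2]
ee_rot: [-0.001, -0.663, 0.749, 0.001]
contact_force: [-6.0, 0.2, 1.9]
finger_gap: 0.227
```

```bash
python3 -c "
from h import *
st()"
```

```text
t 13.55 pos [610.6  66.2  80.2] yaw 3.0192 tilt [ 0.      0.0018 -1.    ] F [-5.98  0.2   1.9 ] T [0.084 1.033 0.052] gap 0.227 q [-0.01  0.6  -0.23  0.75  0.   -1.46]
shift cm [0. 0. 0.] rz -0.0004
loc [ -7.9  -33.21  80.22] Floc [-5.96 -0.53  1.9 ] Tloc [-0.043  1.036  0.052]
```

Home contact is clear: 6 N with the pose stopped at x = -7.9. I ease the push, lower about 2 mm onto the rib and ledge, then release.

Request:
jog_arm(steps="0 0 0.03 0.1 0 0 0;0 0 0 0.07 0 0 0;0 0 0 0 0 0 0")

```text
clock: 13.92
ee_pos: [610.6, 66.3, 78.4]
ee_rot: [-0.0, -0.663, 0.749, 0.0]
contact_force: [-4.9, 0.8, 1.0]
finger_gap: 0.225
```

Request:
jog_arm(steps="0 0 0 0.04 0 0 0;0 0 0 0 0 0 0")

```text
clock: 14.18
ee_pos: [610.6, 66.3, 78.1]
ee_rot: [-0.0, -0.663, 0.749, 0.001]
contact_force: [-5.6, 0.6, 1.6]
finger_gap: 0.224
```

```bash
python3 -c "
from h import *
st()"
```

```text
t 14.18 pos [610.6  66.3  78.1] yaw 3.0192 tilt [-1.0e-04  1.3e-03 -1.0e+00] F [-5.59  0.55  1.57] T [0.115 0.999 0.099] gap 0.224 q [-0.01  0.6  -0.23  0.74  0.   -1.46]
shift cm [0. 0. 0.] rz -0.0004
loc [ -7.91 -33.12  78.06] Floc [-5.61 -0.13  1.57] Tloc [-0.007  1.005  0.099]
```

Request:
jog_arm(steps="0.5 0 0 0 0 0 0;0.5 0 0 0 0 0 0;0.5 0 0 -0.1 0 0 0;0.5 0 0 -1.3 0 0 0;0.5 0 0 -1.3 0 0 -0.115;0.5 0 0 -1.3 0 0 0;0.5 0 0 0 0 0 0")

```text
clock: 15.05
ee_pos: [612.5, 66.1, 120.1]
ee_rot: [0.001, -0.704, 0.71, -0.001]
contact_force: [-0.4, 1.4, -0.5]
finger_gap: 0.498
```

```bash
python3 - <<'E'
from h import *
st()
i,p,d=snap("wrist"); z=dict(p=p,d=d,**i); np.savez("w4.npz",**z); W=wcloud(z)
cv2.imwrite("pics/w4.png",crop(p,160,200,400,380,3.3))
k=W[250:360,270:370].reshape(-1,3);k=k[(k[:,2]>85)&(k[:,2]<112)];print("z>85",len(k),k.min(0).round(1),k.max(0).round(1));t=k[k[:,2]>103];print("keytop",len(t),cv2.minAreaRect(t[:,:2].astype(np.float32)))
E
```

```text
t 15.05 pos [612.5  66.1 120.1] yaw 3.1325 tilt [ 0.     -0.0032 -1.    ] F [-0.44  1.45 -0.49] T [-0.029  0.031 -0.016] gap 0.498 q [-0.01  0.55 -0.19  0.83 -0.   -1.57]
shift cm [0. 0. 0.] rz 0.1129
loc [ -6.02 -33.07 120.11] Floc [-0.61  1.38 -0.49] Tloc [-0.033  0.027 -0.016]
z>85 2359 [583.2  58.4  85. ] [640.2 114.7 112. ]
keytop 172 ((612.1580810546875, 67.4434814453125), (18.46629524230957, 43.48688888549805), 89.62566375732422)
```

View pics/w4.png

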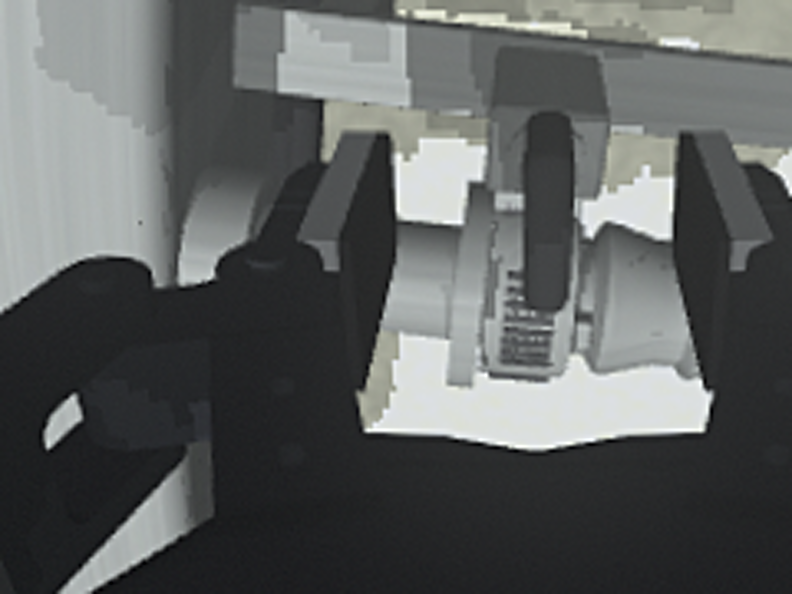

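The wrist view shows the band (525,300) against the shoulder disc (465,270). The key (548,210) is upright between the fingers, and the housing (550,120) is over the ledge. I recentre on the key and close.

Request:
jog_arm(steps="0.3 0 0.16 0.25 0 0 0;0.2 0 0 0 0 0 0;0.2 0 0 0 0 0 0")

```text
clock: 15.48
ee_pos: [609.3, 66.2, 115.3]
ee_rot: [-0.0, -0.704, 0.71, 0.0]
contact_force: [0.5, 0.2, 0.1]
finger_gap: 0.203
```

Request:
jog_arm(steps="0 0 0 0 0 0 0;0 0 0 0 0 0 0;0 0 0 0 0 0 0;0 0 0 0 0 0 0", newtons=35)

```text
clock: 15.98
ee_pos: [609.5, 66.2, 115.7]
ee_rot: [-0.0, -0.704, 0.71, 0.0]
contact_force: [-0.8, -0.0, -1.5]
finger_gap: 0.079
```

```bash
python3 -c "
from h import *
for _ in range(3): st(); bot.camera('top')"
```

```text
t 15.97 pos [609.5  66.2 115.7] yaw 3.134 tilt [-0.e+00  3.e-04 -1.e+00] F [-0.79 -0.01 -1.54] T [-0.029  0.009 -0.015] gap 0.079 q [-0.01  0.55 -0.2   0.82  0.   -1.58]
shift cm [0. 0. 0.] rz 0.1144
loc [ -8.97 -33.39 115.66] Floc [-0.78 -0.11 -1.54] Tloc [-0.03   0.006 -0.015]
t 16.02 pos [609.6  66.1 115.7] yaw 3.134 tilt [ 0.e+00  2.e-04 -1.e+00] F [-0.65  0.46 -0.76] T [ 0.027  0.035 -0.029] gap 0.074 q [-0.01  0.55 -0.2   0.82 -0.   -1.58]
shift cm [0. 0. 0.] rz 0.1144
loc [ -8.93 -33.39 115.67] Floc [-0.7   0.38 -0.76] Tloc [ 0.023  0.038 -0.029]
t 16.07 pos [609.6  66.1 115.7] yaw 3.134 tilt [-0.e+00  2.e-04 -1.e+00] F [-0.27 -0.93 -0.49] T [0.008 0.012 0.031] gap 0.068 q [-0.01  0.55 -0.2   0.82  0.   -1.58]
shift cm [0. 0. 0.] rz 0.1144
loc [ -8.91 -33.39 115.73] Floc [-0.15 -0.96 -0.49] Tloc [0.007 0.013 0.031]
```

Request:
jog_arm(steps="0 0 -0.05 0 0 0 0;0 0.01 -0.05 0 0 0 0;0 0 0 0 0 0 0;0 0 0 0 0 0 0")

```text
clock: 16.62
ee_pos: [610.7, 66.0, 115.8]
ee_rot: [-0.0, -0.704, 0.71, -0.0]
contact_force: [0.6, 0.2, -1.6]
finger_gap: 0.073
```

Request:
jog_arm(steps="0 0 -0.05 0 0 0 0;0 0 0 0 0 0 0;0 0 0 0 0 0 0")

```text
clock: 17.0
ee_pos: [611.1, 66.0, 115.8]
ee_rot: [-0.0, -0.704, 0.71, 0.0]
contact_force: [-0.1, 0.3, -1.6]
finger_gap: 0.071
```

```bash
python3 -c "
from h import *
st(); print(bot.sense()['finger_gap'])"
```

```text
t 17.0 pos [611.1  66.  115.8] yaw 3.134 tilt [ 0.e+00  2.e-04 -1.e+00] F [-0.13  0.32 -1.57] T [-0.041  0.059  0.005] gap 0.071 q [-0.01  0.56 -0.19  0.82 -0.   -1.58]
shift cm [0. 0. 0.] rz 0.1144
loc [ -7.41 -33.32 115.75] Floc [-0.17  0.3  -1.57] Tloc [-0.048  0.053  0.005]
0.07122395284134184
```

Request:
jog_arm(steps="0 0 -0.05 0 0 0 0;0 0 0 0 0 0 0")

```text
clock: 17.25
ee_pos: [611.3, 66.0, 115.7]
ee_rot: [-0.0, -0.704, 0.71, 0.0]
contact_force: [-3.0, -0.3, 0.6]
finger_gap: 0.074
```

Request:
jog_arm(steps="0 0 -0.05 0 0 0 0;0 0 0 0 0 0 0")

```text
clock: 17.5
ee_pos: [611.4, 66.0, 115.6]
ee_rot: [-0.001, -0.704, 0.71, 0.0]
contact_force: [-4.7, -1.0, 0.7]
finger_gap: 0.072
```

```bash
python3 - <<'E'
from h import *
st()
i,p,d=snap("wrist");cv2.imwrite("pics/w5.png",crop(p,220,200,380,360,3.7))
E
```

```text
t 17.5 pos [611.4  66.  115.6] yaw 3.1341 tilt [ 1.0e-04  1.4e-03 -1.0e+00] F [-4.7  -1.01  0.72] T [0.002 0.936 0.039] gap 0.072 q [-0.01  0.56 -0.19  0.82 -0.   -1.58]
shift cm [0. 0. 0.] rz 0.1145
loc [ -7.06 -33.28 115.64] Floc [-4.54 -1.57  0.72] Tloc [-0.112  0.929  0.039]
```

View pics/w5.png

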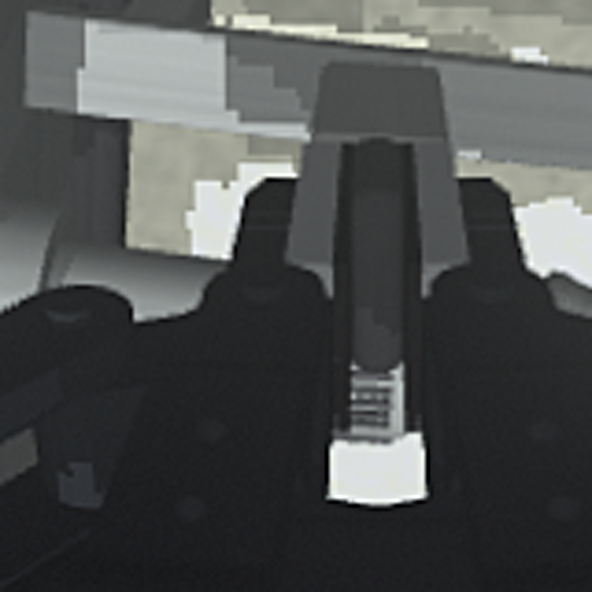

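The key is held flush between the pads at (375,250), and a light 4.7 N push confirms the band is on the shoulder. Now I tighten.

Request:
jog_arm(steps="0 0 0 0 0 0 0.06;0 0 0 0 0 0 0.1;0 0 0 0 0 0 0.1;0 0 0 0 0 0 0.1;0 0 0 0 0 0 0.1;0 0 0 0 0 0 0.04;0 0 0 0 0 0 0.02;0 0 0 0 0 0 0")

```text
clock: 18.55
ee_pos: [610.5, 66.4, 115.5]
ee_rot: [-0.001, -0.498, 0.867, 0.001]
contact_force: [-6.7, -0.6, 2.3]
finger_gap: 0.076
```

```bash
cat >> h.py <<'E'
def tq(n=6):
    X=[]
    for _ in range(n):
        s=bot.sense(); X.append(np.r_[s["contact_force"],s["torque"]]); bot.camera("top")
    X=np.array(X); st(); print("mean F/T",X.mean(0).round(3),"Tz",X[:,5].round(3))
E
python3 -c "
from h import *
tq()"
```

```text
t 18.85 pos [610.5  66.4 115.5] yaw 2.6145 tilt [ 9.0e-04  3.1e-03 -1.0e+00] F [-6.47  1.47  3.2 ] T [0.168 1.472 0.135] gap 0.072 q [-0.01  0.56 -0.19  0.82  0.   -1.06]
shift cm [0. 0. 0.] rz -0.4051
loc [ -8.02 -33.01 115.52] Floc [-6.6   0.67  3.2 ] Tloc [-0.012  1.482  0.135]
mean F/T [-6.478  0.311  2.727  0.176  1.475  0.103] Tz [0.138 0.104 0.09  0.149 0.065 0.071]
```

Request:
jog_arm(steps="0 0 0 0 0 0 0.08;0 0 0 0 0 0 0.06;0 0 0 0 0 0 0.02;0 0 0 0 0 0 0")

```text
clock: 19.35
ee_pos: [610.5, 66.5, 115.5]
ee_rot: [-0.001, -0.428, 0.904, 0.001]
contact_force: [-7.1, 0.2, 2.9]
finger_gap: 0.071
```

```bash
python3 -c "
from h import *
tq(8)"
```

```text
t 19.75 pos [610.5  66.5 115.5] yaw 2.4545 tilt [ 0.0014  0.003  -1.    ] F [-7.05  0.9   2.12] T [0.179 1.54  0.104] gap 0.075 q [-0.01  0.56 -0.19  0.82  0.   -0.9 ]
shift cm [0. 0. 0.] rz -0.5651
loc [ -8.06 -32.93 115.51] Floc [-7.1   0.03  2.12] Tloc [-0.01   1.551  0.104]
mean F/T [-6.559  0.475  2.968  0.215  1.509  0.099] Tz [0.101 0.072 0.132 0.118 0.103 0.122 0.117 0.024]
```

Request:
jog_arm(steps="0 0 0 0 0 0 0.08;0 0 0 0 0 0 0.06;0 0 0 0 0 0 0.02;0 0 0 0 0 0 0")

```text
clock: 20.25
ee_pos: [610.4, 66.6, 115.5]
ee_rot: [-0.001, -0.354, 0.935, 0.001]
contact_force: [-6.1, 0.6, 3.4]
finger_gap: 0.075
```

```bash
python3 -c "
from h import *
tq(6)"
```

```text
t 20.55 pos [610.5  66.5 115.5] yaw 2.2946 tilt [ 0.0018  0.0029 -1.    ] F [-7.08  1.57  1.68] T [0.202 1.525 0.117] gap 0.072 q [-0.01  0.56 -0.19  0.82  0.   -0.74]
shift cm [0. 0. 0.] rz -0.725
loc [ -8.1 -32.9 115.5] Floc [-7.22  0.7   1.68] Tloc [0.014 1.538 0.117]
mean F/T [-6.357  0.59   3.137  0.239  1.52   0.098] Tz [0.065 0.099 0.047 0.078 0.142 0.156]
```

Request:
jog_arm(steps="0 0 0 0 0 0 0.08;0 0 0 0 0 0 0.06;0 0 0 0 0 0 0.02;0 0 0 0 0 0 0")

```text
clock: 21.05
ee_pos: [610.4, 66.6, 115.5]
ee_rot: [-0.001, -0.278, 0.961, 0.001]
contact_force: [-6.6, 1.2, 2.4]
finger_gap: 0.071
```

```bash
python3 -c "
from h import *
tq(8)"
```

```text
t 21.45 pos [610.4  66.6 115.5] yaw 2.1347 tilt [ 0.0022  0.0028 -1.    ] F [-6.53  0.87  1.95] T [0.244 1.536 0.139] gap 0.07 q [-0.01  0.56 -0.19  0.82  0.   -0.58]
shift cm [0. 0. 0.] rz -0.8849
loc [ -8.19 -32.8  115.51] Floc [-6.58  0.07  1.95] Tloc [0.056 1.554 0.139]
mean F/T [-6.362  0.952  3.201  0.289  1.561  0.109] Tz [0.113 0.078 0.078 0.122 0.139 0.149 0.093 0.103]
```

Request:
jog_arm(steps="0 0 0 0 0 0 0.08;0 0 0 0 0 0 0.06;0 0 0 0 0 0 0.02;0 0 0 0 0 0 0")

```text
clock: 21.95
ee_pos: [610.4, 66.7, 115.5]
ee_rot: [-0.002, -0.201, 0.98, 0.001]
contact_force: [-7.7, 1.7, 2.4]
finger_gap: 0.071
```

```bash
python3 -c "
from h import *
tq(8)"
```

```text
t 22.35 pos [610.4  66.8 115.5] yaw 1.9747 tilt [ 0.0026  0.0026 -1.    ] F [-6.09  0.83  2.28] T [0.328 1.546 0.137] gap 0.072 q [-0.01  0.56 -0.19  0.82  0.   -0.42]
shift cm [0. 0. 0.] rz -1.0448
loc [ -8.22 -32.69 115.49] Floc [-6.15  0.08  2.28] Tloc [0.137 1.574 0.137]
mean F/T [-7.161  1.486  2.69   0.355  1.59   0.104] Tz [0.073 0.106 0.111 0.065 0.129 0.125 0.128 0.1  ]
```

Request:
jog_arm(steps="0 0 0 0 0 0 0.08;0 0 0 0 0 0 0.06;0 0 0 0 0 0 0.02;0 0 0 0 0 0 0")

```text
clock: 22.85
ee_pos: [610.4, 66.9, 115.5]
ee_rot: [-0.002, -0.122, 0.993, 0.001]
contact_force: [-6.5, 1.2, 2.7]
finger_gap: 0.072
```

```bash
python3 -c "
from h import *
tq(8)"
```

```text
t 23.25 pos [610.3  66.9 115.5] yaw 1.8148 tilt [ 0.003   0.0024 -1.    ] F [-6.41  1.73  4.18] T [0.379 1.638 0.053] gap 0.074 q [-0.01  0.56 -0.19  0.82  0.   -0.26]
shift cm [0. 0. 0.] rz -1.2048
loc [ -8.27 -32.58 115.51] Floc [-6.58  0.94  4.18] Tloc [0.176 1.672 0.053]
mean F/T [-6.623  1.372  3.165  0.405  1.585  0.094] Tz [0.149 0.077 0.049 0.136 0.082 0.027 0.132 0.102]
```

Request:
jog_arm(steps="0 0 0 0 0 0 0.08;0 0 0 0 0 0 0.06;0 0 0 0 0 0 0.02;0 0 0 0 0 0 0")

```text
clock: 23.75
ee_pos: [610.3, 67.1, 115.5]
ee_rot: [-0.002, -0.042, 0.999, 0.001]
contact_force: [-7.3, 2.0, 2.5]
finger_gap: 0.072
```

```bash
python3 -c "
from h import *
tq(8)"
```

```text
t 24.15 pos [610.3  67.1 115.5] yaw 1.6548 tilt [ 0.0033  0.0023 -1.    ] F [-7.06  1.97  3.2 ] T [0.47  1.617 0.126] gap 0.072 q [-0.01  0.56 -0.19  0.82  0.   -0.1 ]
shift cm [0. 0. 0.] rz -1.3648
loc [ -8.32 -32.4  115.5 ] Floc [-7.25  1.09  3.2 ] Tloc [0.269 1.662 0.126]
mean F/T [-6.975  2.068  3.237  0.512  1.623  0.091] Tz [0.13  0.072 0.072 0.071 0.087 0.121 0.06  0.119]
```

Request:
jog_arm(steps="0 0 0 0 0 0 0.08;0 0 0 0 0 0 0.06;0 0 0 0 0 0 0.02;0 0 0 0 0 0 0")

```text
clock: 24.65
ee_pos: [610.3, 67.3, 115.5]
ee_rot: [-0.002, 0.038, 0.999, 0.001]
contact_force: [-6.8, 2.9, 3.8]
finger_gap: 0.068
```

```bash
python3 -c "
from h import *
tq(8)"
```

```text
t 25.05 pos [610.3  67.2 115.5] yaw 1.495 tilt [ 0.0037  0.0021 -1.    ] F [-7.48  2.18  2.74] T [0.627 1.605 0.039] gap 0.074 q [-0.01  0.56 -0.19  0.82  0.    0.06]
shift cm [0. 0. 0.] rz -1.5246
loc [ -8.34 -32.21 115.49] Floc [-7.69  1.25  2.74] Tloc [0.427 1.669 0.039]
mean F/T [-7.099  2.879  3.51   0.634  1.599  0.098] Tz [0.133 0.11  0.082 0.059 0.108 0.114 0.058 0.122]
```

Request:
jog_arm(steps="0 0 0.08 0 0 0 0.08;0 0 0 0 0 0 0.06;0 0 0 0 0 0 0.02;0 0 0 0 0 0 0")

```text
clock: 25.55
ee_pos: [610.3, 67.6, 115.5]
ee_rot: [-0.002, 0.118, 0.993, 0.001]
contact_force: [-7.4, 1.0, 3.8]
finger_gap: 0.073
```

```bash
python3 -c "
from h import *
tq(8)"
```

```text
t 25.95 pos [610.3  67.6 115.5] yaw 1.3347 tilt [ 3.9e-03  7.0e-04 -1.0e+00] F [-7.27  1.42  2.41] T [0.367 1.657 0.147] gap 0.07 q [-0.01  0.56 -0.19  0.82  0.    0.23]
shift cm [0. 0. 0.] rz -1.6849
loc [ -8.38 -31.82 115.48] Floc [-7.39  0.53  2.41] Tloc [0.163 1.689 0.147]
mean F/T [-7.4    1.608  3.598  0.39   1.626  0.099] Tz [0.085 0.069 0.123 0.132 0.115 0.043 0.112 0.115]
```

Request:
jog_arm(steps="0 0 0 0 0 0 0.08;0 0 0 0 0 0 0.06;0 0 0 0 0 0 0.02;0 0 0 0 0 0 0")

```text
clock: 26.45
ee_pos: [610.4, 67.8, 115.5]
ee_rot: [-0.002, 0.197, 0.98, 0.001]
contact_force: [-7.1, 2.0, 3.1]
finger_gap: 0.069
```

```bash
python3 -c "
from h import *
tq(8)"
```

```text
t 26.85 pos [610.3  67.8 115.5] yaw 1.1749 tilt [ 4.e-03  3.e-04 -1.e+00] F [-6.14  2.7   2.92] T [0.439 1.615 0.101] gap 0.071 q [-0.01  0.56 -0.19  0.82  0.    0.39]
shift cm [0. 0. 0.] rz -1.8447
loc [ -8.36 -31.67 115.47] Floc [-6.43  1.94  2.92] Tloc [0.239 1.657 0.101]
mean F/T [-7.037  2.192  3.282  0.451  1.578  0.114] Tz [0.139 0.085 0.138 0.104 0.139 0.145 0.112 0.053]
```

Request:
jog_arm(steps="0 0 0.03 0 0 0 0.06;0 0 0 0 0 0 0.05;0 0 0 0 0 0 0.02;0 0 0 0 0 0 0")

```text
clock: 27.35
ee_pos: [610.4, 68.0, 115.5]
ee_rot: [-0.002, 0.26, 0.966, 0.0]
contact_force: [-6.6, 0.7, 3.6]
finger_gap: 0.077
```

```bash
python3 -c "
from h import *
tq(8)"
```

```text
t 27.75 pos [610.4  68.  115.5] yaw 1.0448 tilt [ 3.9e-03 -4.0e-04 -1.0e+00] F [-6.74  1.69  3.64] T [0.38  1.576 0.124] gap 0.074 q [-0.01  0.56 -0.19  0.82  0.    0.52]
shift cm [0. 0. 0.] rz -1.9748
loc [ -8.3  -31.46 115.48] Floc [-6.89  0.86  3.64] Tloc [0.186 1.611 0.124]
mean F/T [-6.922  1.59   3.592  0.419  1.633  0.088] Tz [0.085 0.062 0.074 0.122 0.058 0.078 0.162 0.065]
```

Still at drag level. I continue.

Request:
jog_arm(steps="0 0 0.03 0 0 0 0.08;0 0 0 0 0 0 0.06;0 0 0 0 0 0 0.02;0 0 0 0 0 0 0")

```text
clock: 28.25
ee_pos: [610.5, 68.2, 115.5]
ee_rot: [-0.002, 0.336, 0.942, 0.0]
contact_force: [-6.9, 2.0, 3.2]
finger_gap: 0.068
```

```bash
python3 -c "
from h import *
tq(8)"
```

```text
t 28.65 pos [610.5  68.2 115.5] yaw 0.8848 tilt [ 0.0039 -0.0012 -1.    ] F [-7.92  1.31  3.61] T [0.324 1.664 0.146] gap 0.075 q [-0.01  0.56 -0.19  0.82  0.    0.68]
shift cm [0. 0. 0.] rz -2.1348
loc [ -8.25 -31.26 115.45] Floc [-8.02  0.34  3.61] Tloc [0.119 1.691 0.146]
mean F/T [-6.909  1.383  3.494  0.353  1.657  0.142] Tz [0.147 0.147 0.185 0.097 0.131 0.165 0.136 0.132]
```

Torque is rising, so both pads press. I take small steps from here.

Request:
jog_arm(steps="0 0 0 0 0 0 0.03;0 0 0 0 0 0 0.02;0 0 0 0 0 0 0;0 0 0 0 0 0 0")

```text
clock: 29.15
ee_pos: [610.6, 68.2, 115.5]
ee_rot: [-0.002, 0.36, 0.933, 0.0]
contact_force: [-7.9, 2.0, 3.2]
finger_gap: 0.07
```

```bash
python3 -c "
from h import *
tq(14)"
```

```text
t 29.85 pos [610.5  68.2 115.5] yaw 0.8349 tilt [ 0.0038 -0.0013 -1.    ] F [-6.98  1.71  3.17] T [0.347 1.617 0.134] gap 0.073 q [-0.01  0.56 -0.19  0.82  0.    0.73]
shift cm [0. 0. 0.] rz -2.1847
loc [ -8.22 -31.23 115.45] Floc [-7.13  0.85  3.17] Tloc [0.147 1.647 0.134]
mean F/T [-7.274  1.848  3.214  0.376  1.639  0.12 ] Tz [0.106 0.164 0.088 0.115 0.129 0.164 0.086 0.052 0.113 0.102 0.12  0.157
 0.144 0.133]
```

Request:
jog_arm(steps="0 0 0 0 0 0 0.03;0 0 0 0 0 0 0.03;0 0 0 0 0 0 0.02;0 0 0 0 0 0 0")

```text
clock: 30.35
ee_pos: [610.6, 68.3, 115.5]
ee_rot: [-0.002, 0.397, 0.918, 0.0]
contact_force: [-6.5, 2.1, 3.7]
finger_gap: 0.069
```

```bash
python3 -c "
from h import *
tq(14)"
```

```text
t 31.05 pos [610.6  68.3 115.5] yaw 0.7549 tilt [ 0.0037 -0.0014 -1.    ] F [-6.02  1.99  3.01] T [0.428 1.559 0.172] gap 0.075 q [-0.01  0.56 -0.19  0.82  0.    0.81]
shift cm [0. 0. 0.] rz -2.2647
loc [ -8.17 -31.12 115.48] Floc [-6.22  1.25  3.01] Tloc [0.235 1.599 0.172]
mean F/T [-7.205  2.086  3.541  0.418  1.593  0.135] Tz [0.124 0.131 0.124 0.136 0.139 0.112 0.115 0.138 0.119 0.153 0.154 0.145
 0.132 0.17 ]
```

Request:
jog_arm(steps="0 0 0 0 0 0 0.04;0 0 0 0 0 0 0.04;0 0 0 0 0 0 0.02;0 0 0 0 0 0 0;0 0 0 0 0 0 0")

```text
clock: 31.68
ee_pos: [610.7, 68.4, 115.5]
ee_rot: [-0.002, 0.442, 0.897, 0.0]
contact_force: [-7.0, 2.2, 3.4]
finger_gap: 0.073
```

```bash
python3 -c "
from h import *
tq(14)"
```

```text
t 32.38 pos [610.7  68.4 115.5] yaw 0.655 tilt [ 0.0036 -0.0015 -1.    ] F [-6.22  2.56  3.51] T [0.463 1.563 0.119] gap 0.073 q [-0.01  0.56 -0.19  0.82  0.    0.91]
shift cm [0. 0. 0.] rz -2.3646
loc [ -8.1  -31.05 115.49] Floc [-6.49  1.79  3.51] Tloc [0.27  1.608 0.119]
mean F/T [-6.686  2.073  2.958  0.454  1.569  0.137] Tz [0.141 0.125 0.178 0.156 0.109 0.173 0.12  0.098 0.087 0.084 0.176 0.14
 0.128 0.2  ]
```

Request:
jog_arm(steps="0 0 0 0 0 0 0.04;0 0 0 0 0 0 0.04;0 0 0 0 0 0 0.03;0 0 0 0 0 0 0;0 0 0 0 0 0 0")

```text
clock: 33.0
ee_pos: [610.8, 68.5, 115.5]
ee_rot: [-0.002, 0.491, 0.871, 0.0]
contact_force: [-7.3, 2.6, 3.1]
finger_gap: 0.069
```

```bash
python3 -c "
from h import *
tq(12)"
```

```text
t 33.6 pos [610.8  68.5 115.5] yaw 0.5451 tilt [ 0.0034 -0.0017 -1.    ] F [-6.23  2.16  2.3 ] T [0.537 1.495 0.161] gap 0.068 q [-0.01  0.56 -0.19  0.82  0.    1.02]
shift cm [0. 0. 0.] rz -2.4745
loc [ -8.02 -30.95 115.5 ] Floc [-6.44  1.39  2.3 ] Tloc [0.351 1.55  0.161]
mean F/T [-6.416  2.746  2.902  0.487  1.527  0.146] Tz [0.141 0.114 0.147 0.12  0.141 0.112 0.135 0.147 0.17  0.177 0.132 0.216]
```

Request:
jog_arm(steps="0 0 0 0 0 0 0.04;0 0 0 0 0 0 0.04;0 0 0 0 0 0 0.03;0 0 0 0 0 0 0;0 0 0 0 0 0 0")

```text
clock: 34.22
ee_pos: [610.8, 68.5, 115.5]
ee_rot: [-0.002, 0.538, 0.843, 0.0]
contact_force: [-5.6, 2.9, 2.5]
finger_gap: 0.071
```

```bash
python3 -c "
from h import *
tq(12)"
```

```text
t 34.83 pos [610.8  68.5 115.5] yaw 0.4351 tilt [ 0.0034 -0.0019 -1.    ] F [-6.52  2.43  3.27] T [0.575 1.487 0.144] gap 0.072 q [-0.01  0.56 -0.19  0.82  0.    1.13]
shift cm [0. 0. 0.] rz -2.5845
loc [ -7.98 -30.86 115.49] Floc [-6.77  1.62  3.27] Tloc [0.39  1.546 0.144]
mean F/T [-6.235  2.693  2.731  0.54   1.465  0.142] Tz [0.198 0.18  0.134 0.13  0.113 0.129 0.117 0.154 0.168 0.131 0.151 0.096]
```

Request:
jog_arm(steps="0 0 0 0 0 0 0.04;0 0 0 0 0 0 0.04;0 0 0 0 0 0 0.03;0 0 0 0 0 0 0;0 0 0 0 0 0 0")

```text
clock: 35.45
ee_pos: [610.9, 68.6, 115.5]
ee_rot: [-0.002, 0.583, 0.812, 0.0]
contact_force: [-5.9, 1.8, 2.5]
finger_gap: 0.074
```

```bash
python3 -c "
from h import *
tq(12)"
```

```text
t 36.05 pos [610.9  68.6 115.5] yaw 0.3252 tilt [ 0.0032 -0.002  -1.    ] F [-6.41  2.75  2.97] T [0.531 1.455 0.154] gap 0.072 q [-0.01  0.56 -0.19  0.82  0.    1.24]
shift cm [0. 0. 0.] rz -2.6944
loc [ -7.9 -30.8 115.5] Floc [-6.7   1.95  2.97] Tloc [0.35  1.509 0.154]
mean F/T [-5.983  2.555  2.492  0.555  1.415  0.148] Tz [0.216 0.12  0.139 0.155 0.186 0.132 0.123 0.095 0.134 0.157 0.154 0.166]
```

```bash
python3 - <<'E'
from h import *
i,p,d=snap("wrist");cv2.imwrite("pics/w6.png",crop(p,220,180,420,380,3))
E
```

```text
(no output)
```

View pics/w6.png

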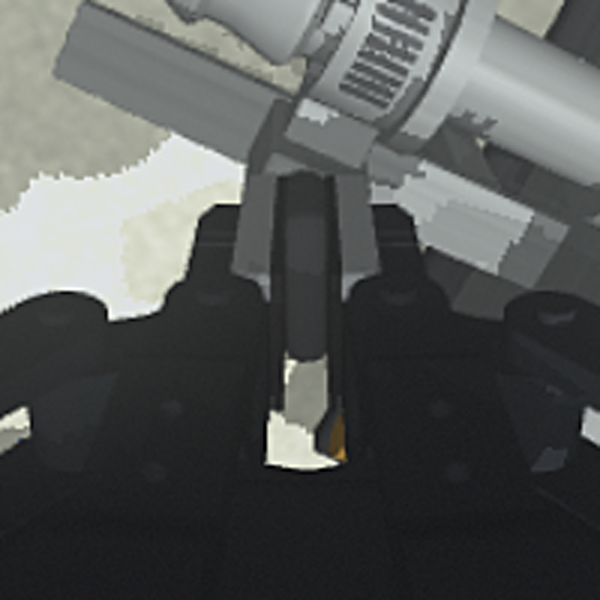

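The key (305,260) is still flush between the pads and turning with the hand. The band (385,60) is against the shoulder disc (450,90) and the housing is on the ledge. I continue in steps of about 0.1 rad.

Request:
jog_arm(steps="0 0 0 0 0 0 0.04;0 0 0 0 0 0 0.04;0 0 0 0 0 0 0.03;0 0 0 0 0 0 0;0 0 0 0 0 0 0")

```text
clock: 36.72
ee_pos: [611.0, 68.7, 115.5]
ee_rot: [-0.002, 0.627, 0.779, 0.0]
contact_force: [-6.7, 3.4, 2.7]
finger_gap: 0.073
```

```bash
python3 -c "
from h import *
tq(12)"
```

```text
t 37.33 pos [611.   68.6 115.5] yaw 0.2152 tilt [ 0.003  -0.0022 -1.    ] F [-5.57  2.66  2.15] T [0.622 1.373 0.13 ] gap 0.075 q [-0.01  0.56 -0.19  0.82  0.    1.35]
shift cm [0. 0. 0.] rz -2.8043
loc [ -7.82 -30.74 115.49] Floc [-5.85  1.96  2.15] Tloc [0.45  1.439 0.13 ]
mean F/T [-5.748  3.093  2.402  0.605  1.394  0.167] Tz [0.198 0.166 0.214 0.19  0.131 0.174 0.137 0.21  0.125 0.107 0.198 0.158]
```

Request:
jog_arm(steps="0 0 0 0 0 0 0.03;0 0 0 0 0 0 0.03;0 0 0 0 0 0 0.02;0 0 0 0 0 0 0;0 0 0 0 0 0 0")

```text
clock: 37.95
ee_pos: [611.0, 68.7, 115.5]
ee_rot: [-0.002, 0.658, 0.753, 0.0]
contact_force: [-6.1, 3.8, 2.6]
finger_gap: 0.074
```

```bash
python3 -c "
from h import *
tq(14)"
```

```text
Traceback (most recent call last):
  File "h.py", line 29, in tq
    s=bot.sense(); X.append(np.r_[s["contact_force"],s["torque"]]); bot.camera("top")
                                                                    ~~~~~~~~~~^^^^^^^
ValueError: 200 camera calls are used up
```

The camera calls are used up. Joint 6's effort acts directly about the key's axis and looks much less noisy, so I read that instead.

```bash
cat >> h.py <<'E'
def e6():
    s=bot.sense();a=-.122;f=s["contact_force"];print("t",round(s["clock"],2),"eff6",round(s["effort"][5],4),"Tz",s["torque"][2].round(3),"F",f.round(1),"q6",s["qpos"][5].round(4),"gap",round(s["finger_gap"],3))
E
python3 -c "
from h import *
e6()"
```

```text
t 38.25 eff6 0.1847 Tz 0.146 F [-6.3  3.6  2.2] q6 1.4262 gap 0.074
```

Request:
jog_arm(steps="0 0 0 0 0 0 0")

```text
clock: 38.38
ee_pos: [611.1, 68.7, 115.5]
ee_rot: [-0.002, 0.658, 0.753, 0.0]
contact_force: [-5.3, 3.1, 2.3]
finger_gap: 0.072
```

```bash
python3 -c "
from h import *
e6()"
```

```text
t 38.38 eff6 0.1847 Tz 0.222 F [-5.3  3.1  2.3] q6 1.4262 gap 0.072
```

Request:
jog_arm(steps="0 0 0 0 0 0 0;0 0 0 0 0 0 0")

```text
clock: 38.62
ee_pos: [611.0, 68.7, 115.5]
ee_rot: [-0.002, 0.658, 0.753, 0.0]
contact_force: [-6.1, 3.1, 2.2]
finger_gap: 0.073
```

```bash
python3 -c "
from h import *
e6()"
```

```text
t 38.62 eff6 0.1847 Tz 0.155 F [-6.1  3.1  2.2] q6 1.4262 gap 0.073
```

Request:
jog_arm(steps="0 0 0 0 0 0 0;0 0 0 0 0 0 0")

```text
clock: 38.88
ee_pos: [611.0, 68.7, 115.5]
ee_rot: [-0.002, 0.658, 0.753, 0.0]
contact_force: [-5.5, 3.8, 3.4]
finger_gap: 0.072
```

```bash
python3 -c "
from h import *
e6()"
```

```text
t 38.88 eff6 0.1847 Tz 0.234 F [-5.5  3.8  3.4] q6 1.4262 gap 0.072
```

Request:
jog_arm(steps="0 0 0 0 0 0 0.02;0 0 0 0 0 0 0.01;0 0 0 0 0 0 0;0 0 0 0 0 0 0")

```text
clock: 39.38
ee_pos: [611.1, 68.7, 115.5]
ee_rot: [-0.002, 0.669, 0.743, 0.0]
contact_force: [-6.4, 2.8, 2.2]
finger_gap: 0.075
```

```bash
python3 -c "
from h import *
e6()"
```

```text
t 39.38 eff6 0.2162 Tz 0.229 F [-6.4  2.8  2.2] q6 1.4561 gap 0.075
```

Request:
jog_arm(steps="0 0 0 0 0 0 0;0 0 0 0 0 0 0;0 0 0 0 0 0 0")

```text
clock: 39.75
ee_pos: [611.0, 68.7, 115.4]
ee_rot: [-0.002, 0.669, 0.743, 0.0]
contact_force: [-5.8, 3.8, 2.8]
finger_gap: 0.074
```

```bash
python3 -c "
from h import *
e6()"
```

```text
t 39.75 eff6 0.2162 Tz 0.273 F [-5.8  3.8  2.8] q6 1.4561 gap 0.074
```

Request:
jog_arm(steps="0 0 0 0 0 0 0.01;0 0 0 0 0 0 0.01;0 0 0 0 0 0 0;0 0 0 0 0 0 0;0 0 0 0 0 0 0")

```text
clock: 40.38
ee_pos: [611.1, 68.7, 115.5]
ee_rot: [-0.002, 0.676, 0.737, 0.0]
contact_force: [-5.2, 2.9, 1.6]
finger_gap: 0.073
```

```bash
python3 -c "
from h import *
e6();st()"
```

```text
t 40.38 eff6 0.219 Tz 0.228 F [-5.2  2.9  1.6] q6 1.4761 gap 0.073
t 40.38 pos [611.1  68.7 115.5] yaw 0.0854 tilt [ 0.0028 -0.0024 -1.    ] F [-5.25  2.92  1.58] T [0.666 1.287 0.228] gap 0.073 q [-0.01  0.56 -0.19  0.82  0.    1.48]
shift cm [0. 0. 0.] rz -2.9342
loc [ -7.75 -30.67 115.49] Floc [-5.56  2.26  1.58] Tloc [0.505 1.358 0.228]
```

Request:
jog_arm(steps="0 0 0 0 0 0 0.01;0 0 0 0 0 0 0.01;0 0 0 0 0 0 0;0 0 0 0 0 0 0;0 0 0 0 0 0 0")

```text
clock: 41.0
ee_pos: [611.1, 68.7, 115.5]
ee_rot: [-0.002, 0.684, 0.73, 0.0]
contact_force: [-5.5, 4.5, 1.8]
finger_gap: 0.072
```

```bash
python3 -c "
from h import *
e6()"
```

```text
t 41.0 eff6 0.2207 Tz 0.227 F [-5.5  4.5  1.8] q6 1.4961 gap 0.072
```

Request:
jog_arm(steps="0 0 0 0 0 0 0.02;0 0 0 0 0 0 0.01;0 0 0 0 0 0 0;0 0 0 0 0 0 0")

```text
clock: 41.5
ee_pos: [611.1, 68.7, 115.5]
ee_rot: [-0.002, 0.694, 0.72, 0.0]
contact_force: [-5.3, 2.3, 2.6]
finger_gap: 0.072
```

```bash
python3 -c "
from h import *
e6()"
```

```text
t 41.5 eff6 0.2226 Tz 0.169 F [-5.3  2.3  2.6] q6 1.5261 gap 0.072
```

Request:
jog_arm(steps="0 0 0 0 0 0 0;0 0 0 0 0 0 0")

```text
clock: 41.75
ee_pos: [611.1, 68.7, 115.5]
ee_rot: [-0.002, 0.694, 0.72, 0.0]
contact_force: [-6.0, 3.8, 1.2]
finger_gap: 0.071
```

```bash
python3 -c "
from h import *
e6()"
```

```text
t 41.75 eff6 0.2225 Tz 0.213 F [-6.   3.8  1.2] q6 1.5261 gap 0.071
```

Request:
jog_arm(steps="0 0 0 0 0 0 0;0 0 0 0 0 0 0")

```text
clock: 42.0
ee_pos: [611.1, 68.8, 115.5]
ee_rot: [-0.002, 0.694, 0.72, 0.0]
contact_force: [-5.2, 3.6, 0.8]
finger_gap: 0.068
```

```bash
python3 -c "
from h import *
e6()"
```

```text
t 42.0 eff6 0.2225 Tz 0.222 F [-5.2  3.6  0.8] q6 1.5261 gap 0.068
```

Request:
jog_arm(steps="0 0 0 0 0 0 0;0 0 0 0 0 0 0", newtons=70)

```text
clock: 42.25
ee_pos: [611.1, 68.8, 115.6]
ee_rot: [-0.002, 0.694, 0.72, 0.0]
contact_force: [-5.9, 3.2, 3.0]
finger_gap: 0.064
```

```bash
python3 -c "
from h import *
e6()"
```

```text
t 42.25 eff6 0.2377 Tz 0.235 F [-5.9  3.2  3. ] q6 1.5261 gap 0.064
```

Request:
jog_arm(steps="0 0 0 0 0 0 0.01;0 0 0 0 0 0 0.01;0 0 0 0 0 0 0;0 0 0 0 0 0 0")

```text
clock: 42.75
ee_pos: [611.1, 68.8, 115.6]
ee_rot: [-0.002, 0.702, 0.713, 0.0]
contact_force: [-5.5, 3.4, 1.9]
finger_gap: 0.068
```

```bash
python3 -c "
from h import *
e6()"
```

```text
t 42.75 eff6 0.2255 Tz 0.234 F [-5.5  3.4  1.9] q6 1.5461 gap 0.068
```

Request:
jog_arm(steps="0 0 0 0 0 0 0.005;0 0 0 0 0 0 0.005;0 0 0 0 0 0 0.005")

```text
clock: 43.12
ee_pos: [611.1, 68.8, 115.6]
ee_rot: [-0.002, 0.707, 0.707, 0.0]
contact_force: [-5.0, 3.0, 1.7]
finger_gap: 0.062
```

```bash
python3 -c "
from h import *
e6()"
```

```text
t 43.12 eff6 0.2282 Tz 0.291 F [-5.   3.   1.7] q6 1.5612 gap 0.062
```

Request:
jog_arm(steps="0 0 0 0 0 0 0;0 0 0 0 0 0 0;0 0 0 0 0 0 0;0 0 0 0 0 0 0")

```text
clock: 43.62
ee_pos: [611.1, 68.8, 115.6]
ee_rot: [-0.002, 0.707, 0.707, 0.0]
contact_force: [-5.3, 2.6, 1.3]
finger_gap: 0.063
```

```bash
python3 -c "
from h import *
e6()"
```

```text
t 43.62 eff6 0.2428 Tz 0.196 F [-5.3  2.6  1.3] q6 1.5611 gap 0.063
```

Joint 6's settled effort is 0.243 N m, between snug (0.20) and overtightened (0.28), after 3.14 rad of turning. I release straight up.

Request:
jog_arm(steps="0.2 0 0.05 0 0 0 0;0.3 0 0 0 0 0 0;0.45 0 0 0 0 0 0;0.5 0 0 0 0 0 0;0.5 0 0 -1 0 0 0;0.5 0 0 -2 0 0 0;0.5 0 0 -3 0 0 0;0.5 0 0 -4 0 0 0;0.5 0 0 -4 0 0 0;0.5 0 0 0 0 0 0")

```text
clock: 44.88
ee_pos: [615.3, 67.4, 260.6]
ee_rot: [0.003, 0.707, 0.707, 0.003]
contact_force: [-0.2, -0.2, -0.8]
finger_gap: 0.498
```

```bash
python3 -c "
from h import *
st();e6()"
```

```text
t 44.88 pos [615.3  67.4 260.6] yaw -0.001 tilt [-1.e-04  8.e-03 -1.e+00] F [-0.22 -0.17 -0.84] T [0.044 0.013 0.025] gap 0.498 q [-0.01  0.44  0.01  1.13 -0.    1.56]
shift cm [0. 0. 0.] rz -3.0206
loc [ -3.44 -31.49 260.55] Floc [-0.2  -0.19 -0.84] Tloc [0.043 0.018 0.025]
t 44.88 eff6 -0.0 Tz 0.025 F [-0.2 -0.2 -0.8] q6 1.5616 gap 0.498
```

```bash
python3 -c "
from workcell import bot
print(bot.finish_job())"
```

```text
the job is handed in; nothing more can be done
None
```

I slid the grey clamp onto the stub, pushed it home against the shoulder and tightened the key to an estimated 25–30 N a pad. I then let go and handed the job in at about 45 s. I could not look at it after letting go, because all 200 camera calls were used up by then.

- **Seating:** contact was clear at 6 N with the clamp at x ≈ -7.9 mm (home is -8 mm). The push was about 8 N at most while turning. Wrist pictures before and during tightening showed the band on the shoulder and the housing on the ledge.
- **Tightening:** I turned the key 3.14 rad clockwise in one grasp. Joint 6's effort last settled at 0.243 N m, between snug (0.20) and overtightened (0.28).
- **After letting go:** the arm is clear at z 260 mm, with about zero force and zero joint 6 effort. I never moved towards the tins, the big band or the blue look-alikes.

**What disagreed:**
- The torque rose unevenly. Successive small steps read 0.216, 0.219, 0.2207 and 0.2225 N m, a gentler slope than the stated 0.3 N m a radian.
- Raising the grip force on the key shifted the reading by about 0.015 N m.
- The wrist torque agreed with joint 6 only roughly, scattering between 0.17 and 0.29 N m.

The pad force is therefore inferred from torque, and I have no direct check that both pads grip.

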